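# Index the sample changer by one vial

## Robot

A 6-joint arm with a two-finger parallel gripper is mounted at the origin on the work surface. World frame = base frame: x ahead of the robot, y to its left, z up, the work surface at z = 0. Lengths are in mm, angles in rad, forces in N, time in s.
With the tool pointing down it reaches from about 350 to 975 mm from the base axis. Payload 7.1 kg.
Tool frame: the origin (TCP) lies midway between the tips of the shut fingers; the grasp point (between the pads) lies 19 mm behind it; z points along the fingers, y is the line along which they close (so a half turn about z gives the same grasp; the last joint's range is limited). The gripper opens to 88 mm and grips with 3 to 60 N. Pads are 20 mm wide; open, the fingers measure 115 mm over their backs; the gripper's body (75 mm by 178 mm) begins 61 mm behind the grasp point.
Start: joints at [1.138, 0.423, 1.63, -0, 1.089, -0.019], TCP at [251.275, 572.246, 222.675] pointing down, gripper open.
Joint ranges: [-3, 3], [-0.9, 2.11], [0.09, 2.58], [-1.31, 4.45], [0.11, 2.69], [-2.54, 2.54]. Speed limits (rad/s): [2.39, 2.39, 3.01, 3.14, 3.14, 3.14].

## Interface

Orientations are given as a rotation vector (axis times angle).
In Python, from workcell import ctrl gives the robot as it stands. The module is installed in compiled form; this text tells all that it offers.
- The arm moves only by the tool servo_tool, never from a script. Its argument "increments" is a list of rows, each a list of 7 numbers: the shift along the world's x, y, z in cm, then the turn, a rotation vector about the world's x, y, z in degrees, then the opening, from -1 (shut) to 1 (fully open). A call has 1 to 20 rows; each row is the pose to reach, as a shift and turn from the pose commanded when the call began; what a row does not reach only later rows make up. A row lasts 1/12 s, in which the tool goes at most 41.7 mm and 7.16 degrees, less where a joint would pass 70% of its speed; a pose out of reach is approached as far as the arm can. A call with a gripper value outside its range is refused whole. The fingers move at their own pace and stop on an object; the grip force is fixed at half the most. Time passes only in rows, so rows that repeat a pose let the fingers close. It gives the time, the measured TCP pose, the force, the opening and the grip force at its end, in the units of the state.
- ctrl.get_obs(): the state, without advancing time (a new reading comes with each control period).
- ctrl.get_image(name): name is "scene" or "top" or "wrist"; returns a dict with "image" (400x640x3 uint8, red, green, blue), "fx", "fy", "cx", "cy" (pixels), "extrinsics" (4x4, takes a point from camera to world coordinates); the wrist camera has in their place "tool_from_camera" (4x4, takes a point from camera to tool coordinates, whose origin is the TCP and whose axes are the flange's). Camera axes: x right, y up, looking along -z (the intrinsics and any distortion apply to the point x, -y, -z); pixel columns grow to the right and rows downward; lengths in mm; the calibration is good to about 2 mm. A picture is of the moment at which its call begins: read the wrist's pose just before it. There is no depth.
- ctrl.close_job(): hands the job in; it is judged then, once.
The state is a dict: "t": time; "qpos": joint angles; "qvel": joint speeds; "joint_torque": joint torques, N m; "ee_pos": TCP position; "orientation": TCP orientation; "ft_force": force on the tool from outside, world axes, zero at the start; "moment": the same for the moment, N m; "width": finger opening in mm; "grasp_force": force on a finger pad.
Only numpy, scipy, OpenCV 4.12 (cv2) and the standard library are available. Lean on these libraries where they do the work, as an engineer would, in place of code of your own. Each camera call takes 0.05 s, during which the arm holds its last target. There are 200 camera calls.

## Task

Press the plunger on the sample changer's turntable fully in with the fingertips and, keeping it in, turn the turntable anticlockwise (seen from above) to the next hole, not beyond it; then let the plunger spring all the way up into that hole, so that the next vial stands locked under the reading head, and move clear. Do not touch, lift or tip the vials, and leave everything else on the bench where it stands.

Things in the scene. Friction and masses are not known exactly. Their poses are not given: they have to be found in the camera images.
- cap_top (a point): centre of the flat top of the plunger's cap: a black disc 36 mm in diameter and 10 mm thick, on an upright stem at the end of the turntable's arm, 105 mm from the turntable's axis. At rest its top is 112 mm above the bench, a little higher than the vials (107 mm). The point moves with the plunger and with the turntable.
- axis (a point): point on the turntable's upright axis of rotation, 112 mm above the bench. It belongs to the fixed base.
- changer: fixed base of the sample changer: round white housing, 270 mm diameter, 46 mm high with its aluminium index plate, in which a dark ring slot (radius 105 mm) joins six round holes 60 degrees apart. A white column (34 x 60 mm, 175 mm high) stands 155 mm from the axis along the base's +x and carries the reading head's arm. Origin on the turntable's axis at bench height, z up.
- next_hole (a point): centre of the hole to reach, on the top of the index plate, 46 mm above the bench, 105 mm from the axis, 60 degrees anticlockwise from the hole in which the plunger starts (plate holes are 15 mm wide). It belongs to the fixed base.
- head (a point): lowest point of the reading head: a dark barrel 22 mm in diameter, 126 mm above the bench, 19 mm over the vial below it, on an arm 44 mm wide whose top is 170 mm above the bench. It lies across the axis from the plunger's path. Fixed.
- carousel (a joint): angle of the turntable (140 mm disc with six wells, five vials and the plunger's arm), rad: 0 at the start in the first hole, growing anticlockwise seen from above; the next hole is at 1.047 (60 degrees). Locked while the plunger stands up in a hole; with the plunger in it turns freely (0.5 N at the cap), and the flat cap can be dragged round by the friction of a fingertip pressing on it.
- plunger (a joint): travel of the plunger, m: 0 fully up, 0.014 pressed down to its stop. Spring 4.5 N at the top, 8.5 N at the bottom. It frees the turntable from about 0.0115 on. Let go between holes, it stays about 11 mm down under the plate; within about 3 mm of a hole it springs up and centres the turntable.
- vial0: loose glass vial with white cap, 22 mm diameter, 45 mm tall, standing in a well of the turntable, mass 17 to 35 g; origin at the centre of its underside. Not to be touched.
- vial1: loose glass vial with white cap, 22 mm diameter, 45 mm tall, standing in a well of the turntable, mass 17 to 35 g; origin at the centre of its underside. Not to be touched.
- vial2: loose glass vial with white cap, 22 mm diameter, 45 mm tall, standing in a well of the turntable, mass 17 to 35 g; origin at the centre of its underside. Not to be touched.
- vial3: loose glass vial with white cap, 22 mm diameter, 45 mm tall, standing in a well of the turntable, mass 17 to 35 g; origin at the centre of its underside. Not to be touched.
- vial4: loose glass vial with white cap, 22 mm diameter, 45 mm tall, standing in a well of the turntable, mass 17 to 35 g; origin at the centre of its underside. Not to be touched.
- reagent: bystander, loose: closed glass bottle, 66 mm diameter, 130 mm tall; origin at the centre of its underside
- beaker: bystander, loose: glass beaker, 68 mm diameter, 85 mm tall; origin at the centre of its underside
- jar: bystander, loose: small amber jar, 52 mm diameter, 65 mm tall; origin at the centre of its underside
- pipette_box: bystander, loose: clear plastic box 85 x 120 x 55 mm; origin at the centre of its underside
- stopper: bystander, loose: rubber stopper, 36 mm diameter, 30 mm tall; origin at the centre of its underside

How it is judged (in metres and radians):
On the way, in this order (a step that is already met when the one before it is completed fails the run):
1. the plunger is pressed in while the turntable still stands in its first hole (value of joint plunger above 0.0105 m and value of joint carousel between -0.12 and 0.12 rad), for 0.05 s.
2. the turntable is on its way between the two holes, the plunger still down (value of joint carousel between 0.3 and 0.9 rad and value of joint plunger above 0.009 m), for 0.05 s.
At the end, for the whole second after the job is handed in: The turntable stands still at 1.047 rad within 0.03 rad, the plunger is up in the hole (within 2 mm of the top), and all five vials stand upright (tilt under 0.2 rad) on the floors of their wells (value of joint carousel between 1.017 and 1.077 rad and value of joint plunger below 0.002 m and velocity of joint carousel between -0.05 and 0.05 rad/s and angle between each of vial0, vial1, vial2, vial3, vial4's own z axis and vertical below 0.2 rad and z of each of vial0, vial1, vial2, vial3, vial4 in the frame of changer below 0.067 m); the robot touches nothing.
It fails at once if the turntable is turned more than 0.25 rad the wrong way or more than 0.25 rad beyond the next hole (value of joint carousel below -0.25 rad or value of joint carousel above 1.297 rad).
It fails at once if a vial is touched by the robot, lifted by 10 mm or tipped (contact force between any of the arm, the fingers and vial0 above 0.5 N or z of any of vial0, vial1, vial2, vial3, vial4 in the frame of changer above 0.072 m or angle between any of vial0, vial1, vial2, vial3, vial4's own z axis and vertical above 0.4 rad or contact force between any of the arm, the fingers and vial1 above 0.5 N or contact force between any of the arm, the fingers and vial2 above 0.5 N or contact force between any of the arm, the fingers and vial3 above 0.5 N or contact force between any of the arm, the fingers and vial4 above 0.5 N).
It fails at once if a bystander is moved by more than 20 mm (distance of any of reagent, beaker, jar, pipette_box, stopper from where it was at the start of the episode above 0.02 m).
It also fails if it takes over 38 s, if anything falls off the work surface, if the arm or the gripper's body presses on something with over 40 N, if the wrist force passes 120 N, or if a joint passes its speed limit or range.

## Working session

There is one attempt and no reset: what is moved stays moved. The work goes in short steps, Python scripts to look and compute and a tool call to move; the robot and the scene stay as the last step left them, time stands still between calls to the robot, and variables do not carry over. Pictures are saved under pics/ and viewed, at most 10 in all, crops included, and the job is handed in when it is done.

Besides the shell and the picture viewer there is one more tool, called after "Emit:" as a command line: name --pt "numbers of a row" for each row, then --argument value for the rest. servo_tool: Moves the arm, as the interface text tells. Its arguments: {"type":"object","properties":{"increments":{"type":"array","items":{"type":"array","items":{"type":"number"}}}},"required":["increments"]}

```bash
mkdir -p pics; python3 - <<'E'
from workcell import ctrl
import cv2,numpy as np,pickle
o=ctrl.get_obs();print(o)
d={}
for n in["scene","top"]:
    r=ctrl.get_image(n);d[n]=r;cv2.imwrite(f"pics/{n}0.png",r["image"][:,:,::-1]);print(n,r["fx"],r["fy"],r["cx"],r["cy"],r["extrinsics"],[k for k in r])
pickle.dump(d,open("d.pkl","wb"))
E
```

```text
{'t': 0.0, 'qpos': array([ 1.13799187e+00,  4.23882129e-01,  1.63068938e+00,  2.24055371e-05,
        1.08859776e+00, -1.89638883e-02]), 'qvel': array([ 0.00018746,  0.00051705,  0.00113598, -0.00013406,  0.00048146,
        0.00116878]), 'joint_torque': array([-1.46517152e-03, -5.44643927e+01, -2.73673761e+01,  6.42657350e-02,
        2.27674545e-02, -1.13011752e-04]), 'ee_pos': array([251.04473716, 571.75095895, 221.8761646 ]), 'orientation': array([-6.45369624e-01, -3.07420829e+00,  2.40637203e-03]), 'ft_force': array([-0.03267066,  0.17171943, -1.08218491]), 'moment': array([0.0165027 , 0.00498739, 0.03405651]), 'grasp_force': 0.0, 'width': 87.56823267297133}
scene 369.8358842865649 369.8358842865649 319.87292041939156 204.52689532134673 [[-7.06986392e-01 -3.79123080e-01  5.97022556e-01  1.15650372e+03]
 [ 7.07221531e-01 -3.75625883e-01  5.98951502e-01  5.67414548e+02]
 [-2.81921367e-03  8.45677768e-01  5.33686392e-01  6.08436773e+02]
 [ 0.00000000e+00  0.00000000e+00  0.00000000e+00  1.00000000e+00]] ['image', 'fx', 'fy', 'cx', 'cy', 'extrinsics']
top 365.61152837178713 365.61152837178713 324.41628924306383 200.47792948282495 [[ 1.93521164e-02  9.97754299e-01 -6.41237439e-02  4.83464732e+02]
 [-9.99696717e-01  2.02870372e-02  1.39609953e-02 -3.29473927e+00]
 [ 1.52305239e-02  6.38341215e-02  9.97844295e-01  1.00358606e+03]
 [ 0.00000000e+00  0.00000000e+00  0.00000000e+00  1.00000000e+00]] ['image', 'fx', 'fy', 'cx', 'cy', 'extrinsics']
```

View pics/scene0.png

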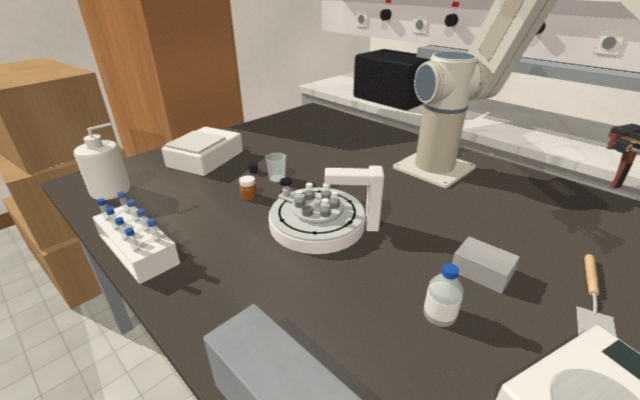

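View pics/top0.png

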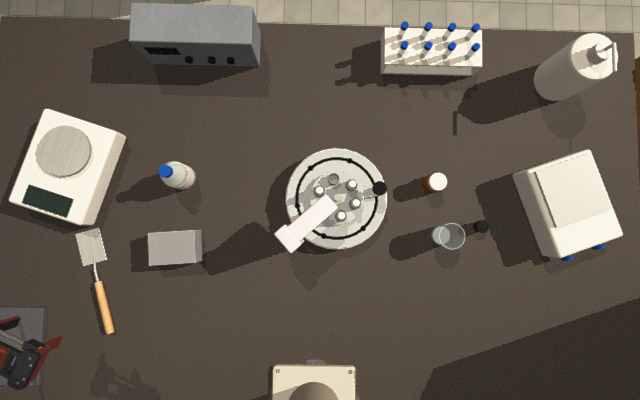

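The scene view shows the changer with its column on the robot side, with the jar and beaker beyond. In the top view the housing is centred near (337,199), the black cap near (380,188), and the column near (290,237). I'll zoom in.

```bash
python3 - <<'E'
import cv2,pickle
d=pickle.load(open("d.pkl","rb"))
im=d["top"]["image"][:,:,::-1][140:260,270:400]
cv2.imwrite("pics/top0c.png",cv2.resize(im,None,fx=5,fy=5,interpolation=cv2.INTER_CUBIC))
im=d["scene"]["image"][:,:,::-1][145:255,240:390]
cv2.imwrite("pics/scene0c.png",cv2.resize(im,None,fx=5,fy=5,interpolation=cv2.INTER_CUBIC))
E
```

```text
(no output)
```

View pics/top0c.png

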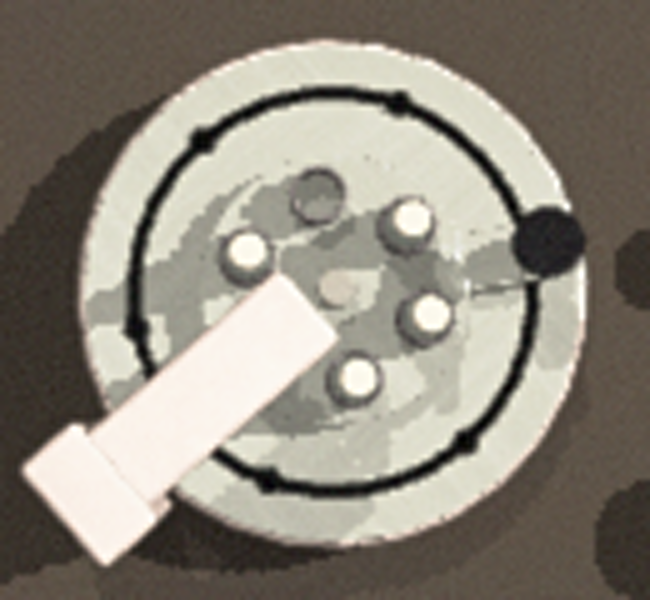

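View pics/scene0c.png

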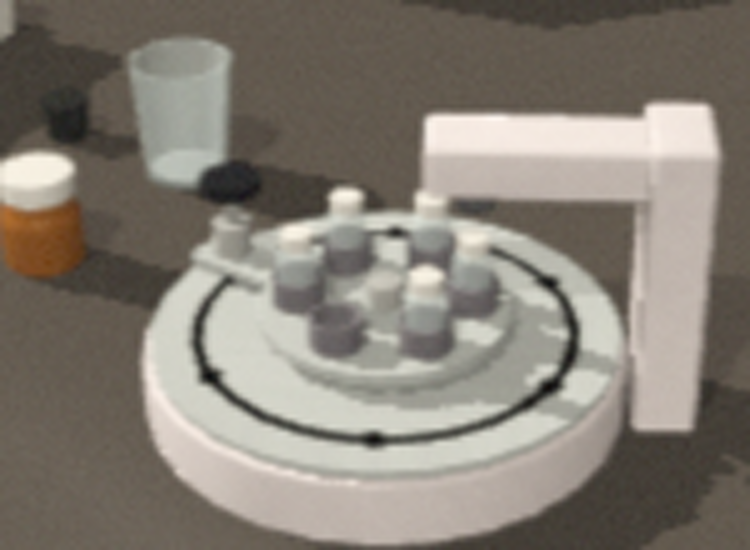

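The top crop shows holes at (400,102), (204,140), (136,327), (270,478) and (467,440), with the cap at (548,242). The scene crop shows holes at (395,232), (549,282), (549,386), (374,440) and (208,376), with the cap at (230,182). Next I'll fit the axis and angle.

```bash
cat > h.py <<'E'
import numpy as np,pickle
d=pickle.load(open("d.pkl","rb"))
def ray(n,u,v):
    r=d[n];T=r["extrinsics"];D=T[:3,:3]@np.array([(u-r["cx"])/r["fx"],-(v-r["cy"])/r["fy"],-1]);return T[:3,3],D
def pl(n,u,v,z):
    o,D=ray(n,u,v);return (o+D*(z-o[2])/D[2])[:2]
E
python3 - <<'E'
from h import *
from scipy.optimize import least_squares
H={"top":([(400,102),(204,140),(136,327),(270,478),(467,440)],(270,140),(548,242)),
"scene":([(395,232),(549,282),(549,386),(374,440),(208,376)],(240,145),(230,182))}
for n,(hs,o,c) in H.items():
    f=lambda p:((p[0]+.5)/5-.5+o[0],(p[1]+.5)/5-.5+o[1])
    P=np.array([pl(n,*f(h),46) for h in hs]);C=pl(n,*f(c),112)
    s=least_squares(lambda x:[*(np.hypot(*(P-x[:2]).T)-x[2])],[*P.mean(0),105]).x
    a=np.degrees(np.arctan2(*(P-s[:2]).T[::-1]));v=C-s[:2]
    print(n,s,a,np.unwrap(a%60,period=60),C,np.degrees(np.arctan2(v[1],v[0])),np.hypot(*v))
for n,u,v,z in[("top",436,182,65),("top",455,232,85),("top",481,226,30)]:print(pl(n,u,v,z))
E
```

```text
top [553.73337913 -48.12314302 105.06354376] [ -18.34042952   42.15429473  102.03337243  162.27924443 -137.65114537] [41.65957048 42.15429473 42.03337243 42.27924443 42.34885463] [ 574.18271458 -149.64910972] -78.61187158197734 103.56494211526633
scene [554.01398322 -50.42781932 105.42419669] [-138.04175575  161.3921478   101.58642464   42.54152341  -18.08243179] [41.95824425 41.3921478  41.58642464 42.54152341 41.91756821] [ 581.40806718 -145.09584841] -73.8611447502302 98.5518724752478
[ 597.66877809 -304.82763706]
[ 469.66799013 -346.4310782 ]
[ 486.16526351 -436.93674484]
```

Both views agree: the axis is at about (554,-49), the cap at about (576,-152), and the next hole at about (654,-82). I'll move above the cap at a safe height with the fingers shut.

Emit:
servo_tool --pt "2 -4 0 0 0 0 -1" --pt "4 -8 0 0 0 0 -1" --pt "5.5 -12 0 0 0 0 -1" --pt "7 -16 0 0 0 0 -1" --pt "9 -20 0 0 0 0 -1" --pt "11 -24 0 0 0 0 -1" --pt "12.5 -28 0 0 0 0 -1" --pt "14.5 -32 0 0 0 0 -1" --pt "16 -36 0 0 0 0 -1" --pt "18 -40 0 0 0 0 -1" --pt "20 -44 0 0 0 0 -1" --pt "21.5 -48 0 0 0 0 -1" --pt "23.5 -52 0 0 0 0 -1" --pt "25 -56 0 0 0 0 -1" --pt "27 -60 0 0 0 0 -1" --pt "29 -64 0 0 0 0 -1" --pt "30.5 -68 0 0 0 0 -1" --pt "31.5 -70.5 0 0 0 0 -1" --pt "32 -71.5 0 0 0 0 -1" --pt "32.5 -72.4 0 0 0 0 -1"

```text
t: 1.77
ee_pos: [577.6, -156.1, 222.4]
orientation: [0.65, 3.072, -0.001]
ft_force: [0.6, -0.2, 0.3]
width: 0.3
grasp_force: 0.0
```

Emit:
servo_tool --pt "0 0 0 0 0 0 -1" --pt "0 0 -1 0 0 0 -1" --pt "0 0 -2 0 0 0 -1" --pt "0 0 -3 0 0 0 -1" --pt "0 0 -4 0 0 0 -1" --pt "0 0 -4 0 0 0 -1" --pt "0 0 -4 0 0 0 -1" --pt "0 0 -4 0 0 0 -1"

```text
t: 2.43
ee_pos: [576.4, -151.3, 182.7]
orientation: [-0.644, -3.075, -0.0]
ft_force: [0.3, 0.2, 0.1]
width: 0.5
grasp_force: 0.0
```

```bash
python3 - <<'E'
from workcell import ctrl
import cv2,numpy as np,pickle
o=ctrl.get_obs();print(o)
d={}
for n in["wrist","scene","top"]:
    r=ctrl.get_image(n);d[n]=r
r=d["wrist"];print({k:r[k] for k in r if k!="image"})
s=d["scene"]["image"][130:240,220:400];s=cv2.resize(s,(640,391))
cv2.imwrite("pics/w1.png",r["image"][:,:,::-1]);cv2.imwrite("pics/s1.png",s[:,:,::-1])
pickle.dump((o,d),open("d1.pkl","wb"))
E
```

```text
{'t': 2.4333, 'qpos': array([-2.76692716e-01,  4.28843020e-01,  1.72643227e+00,  1.34161946e-05,
        9.86408505e-01, -1.43432358e+00]), 'qvel': array([-5.50166349e-03, -1.01797663e-02, -8.48038011e-03, -7.15230892e-04,
       -4.82639663e-05,  7.50018835e-04]), 'joint_torque': array([ 1.11397575e-01, -5.18257642e+01, -2.46028858e+01, -3.21983907e-05,
        8.76732194e-02,  1.68888364e-03]), 'ee_pos': array([ 576.35540419, -151.29753047,  182.68007798]), 'orientation': array([-6.44385370e-01, -3.07470414e+00, -2.75619305e-05]), 'ft_force': array([0.33454459, 0.16382545, 0.05704617]), 'moment': array([ 0.00278483, -0.04181838,  0.03318219]), 'grasp_force': 0.0, 'width': 0.4624228852129956}
{'fx': 303.40836562003904, 'fy': 303.40836562003904, 'cx': 319.8564690552687, 'cy': 200.8933186041102, 'tool_from_camera': array([[-4.31056373e-04,  9.57774720e-01,  2.87519391e-01,
         7.83145784e+01],
       [ 9.99999683e-01,  6.05458069e-04, -5.17656204e-04,
         5.78079043e-01],
       [-6.69878961e-04,  2.87519077e-01, -9.57774677e-01,
        -1.62409482e+02],
       [ 0.00000000e+00,  0.00000000e+00,  0.00000000e+00,
         1.00000000e+00]])}
```

View pics/w1.png

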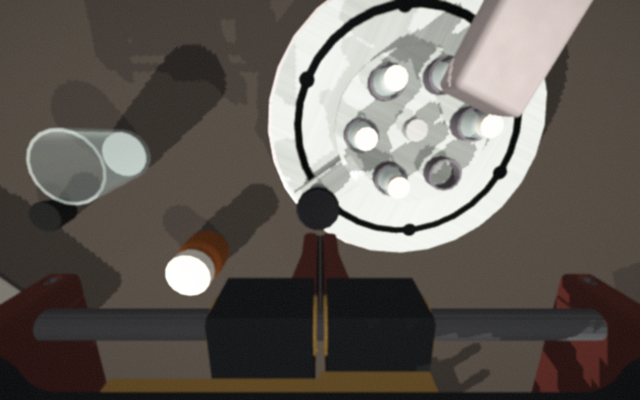

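View pics/s1.png

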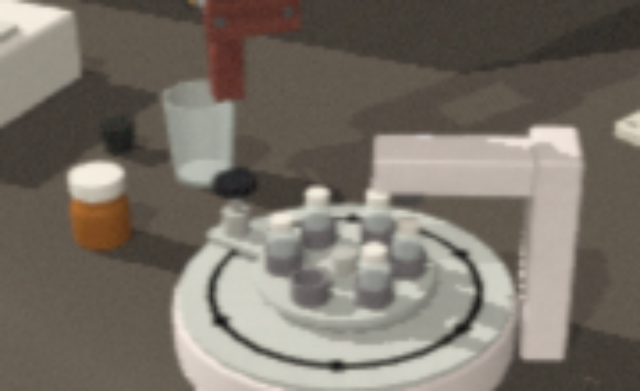

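In the wrist view the cap is at (318,209). The holes are at (307,78), (404,5), (500,173) and (409,230); the last of these is the next hole anticlockwise. The scene crop shows the fingertips above the cap with nothing in the way.

```bash
python3 - <<'E'
import pickle,numpy as np
from scipy.spatial.transform import Rotation as R
o,d=pickle.load(open("d1.pkl","rb"));r=d["wrist"]
W=np.eye(4);W[:3,:3]=R.from_rotvec(o["orientation"]).as_matrix();W[:3,3]=o["ee_pos"]
T=W@r["tool_from_camera"]
def pl(u,v,z):
    D=T[:3,:3]@np.array([(u-r["cx"])/r["fx"],-(v-r["cy"])/r["fy"],-1]);p=T[:3,3];return (p+D*(z-p[2])/D[2])[:2]
im=r["image"].astype(int).sum(2)
m=np.zeros(im.shape,bool);m[180:233,290:345]=True
v,u=np.where(m&(im<120));print("cap px",u.mean(),v.mean(),len(u),(u.min(),u.max(),v.min(),v.max()))
print("cap",pl(318,209,112),pl(u.mean(),v.mean(),112))
P=np.array([pl(*h,46) for h in[(307,78),(404,5),(500,173),(409,230)]]);print(P)
c=(P[1]+P[3])/2;print(c)
from scipy.optimize import least_squares
s=least_squares(lambda x:np.hypot(*(P-x[:2]).T)-105,c).x;print(s,np.hypot(*(P-s).T),np.degrees(np.arctan2(*(P-s).T[::-1])))
E
```

```text
cap px 318.22052067381316 208.13169984686064 1306 (np.int64(298), np.int64(344), np.int64(188), np.int64(228))
cap [ 574.6552035  -151.42576588] [ 574.05130362 -150.964721  ]
[[ 474.58844571 -118.70084217]
 [ 454.82906129  -17.90419542]
 [ 633.00557701   21.77493737]
 [ 654.63414308  -81.65369192]]
[554.73160219 -49.77894367]
[554.78465746 -49.5652735 ] [105.88276174 104.85010763 105.86754905 104.87891293] [-139.23602455  162.42432734   42.36590798  -17.81573759]
```

The wrist camera agrees to within about 1.5 mm. I'll descend and press.

Emit:
servo_tool --pt "0 0 -2 0 0 0 -1" --pt "0 0 -4 0 0 0 -1" --pt "0 0 -5.5 0 0 0 -1" --pt "0 0 -6.5 0 0 0 -1" --pt "0 0 -7 0 0 0 -1" --pt "0 0 -7.5 0 0 0 -1" --pt "0 0 -8 0 0 0 -1" --pt "0 0 -8.3 0 0 0 -1" --pt "0 0 -8.5 0 0 0 -1" --pt "0 0 -8.5 0 0 0 -1" --pt "0 0 -8.5 0 0 0 -1"

```text
t: 3.5
ee_pos: [577.4, -151.6, 99.2]
orientation: [0.645, 3.072, 0.001]
ft_force: [-1.9, 2.5, 7.1]
width: 0.8
grasp_force: 3.8
```

Emit:
servo_tool --pt "0 0 -0.1 0 0 0 -1" --pt "0 0 -0.2 0 0 0 -1" --pt "0 0 -0.3 0 0 0 -1" --pt "0 0 -0.3 0 0 0 -1"

```text
t: 3.83
ee_pos: [578.9, -151.6, 98.1]
orientation: [0.645, 3.069, 0.001]
ft_force: [-2.2, 6.0, 18.2]
width: 0.5
grasp_force: 9.1
```

The plunger is at its stop, with 18 N on the tool. I'll drag along the arc for the first part and then check.

Emit:
servo_tool --pt "0.3 0.07 0 0 0 0 -1" --pt "0.7 0.18 0 0 0 0 -1" --pt "1.41 0.4 0 0 0 0 -1" --pt "2.1 0.68 0 0 0 0 -1" --pt "2.75 1.0 0 0 0 0 -1" --pt "3.4 1.37 0 0 0 0 -1" --pt "3.99 1.78 0 0 0 0 -1" --pt "4.4 2.12 0 0 0 0 -1" --pt "4.84 2.47 0 0 0 0 -1" --pt "5.24 2.85 0 0 0 0 -1" --pt "5.62 3.24 0 0 0 0 -1" --pt "5.62 3.24 0 0 0 0 -1" --pt "5.62 3.24 0 0 0 0 -1"

```text
t: 4.92
ee_pos: [635.7, -119.6, 98.2]
orientation: [0.643, 3.068, 0.0]
ft_force: [-0.7, 0.0, 13.5]
width: 0.2
grasp_force: 7.0
```

```bash
python3 - <<'E'
from workcell import ctrl
import cv2,numpy as np
o=ctrl.get_obs();print(o["ee_pos"],o["ft_force"])
w=ctrl.get_image("wrist")["image"][:,:,::-1];s=ctrl.get_image("scene")["image"][130:240,220:400,::-1]
cv2.imwrite("pics/m2.png",np.vstack([w[:300,:],cv2.resize(s,(490,300),interpolation=cv2.INTER_CUBIC)[:, :490].copy() if 0 else cv2.copyMakeBorder(cv2.resize(s,(490,300),interpolation=cv2.INTER_CUBIC),0,0,0,150,0)]))
E
```

```text
[ 635.68028775 -119.6436177    98.19403193] [-0.69411107  0.02061801 13.47577141]
```

View pics/m2.png

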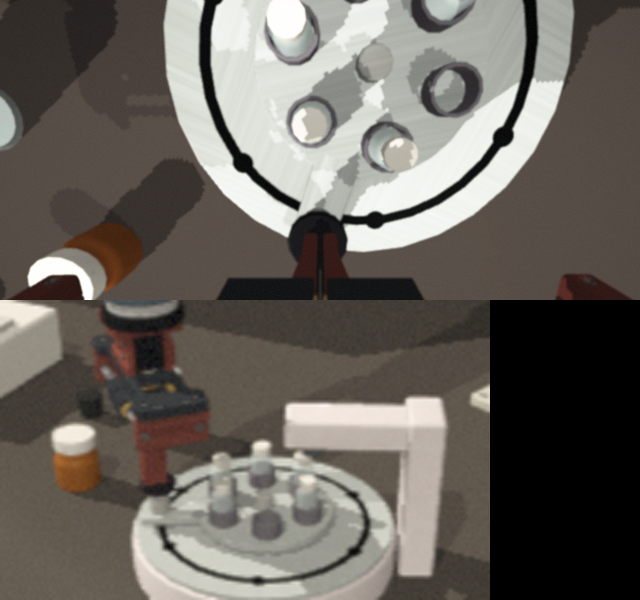

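The cap followed the fingertips: its rim spans u 289–347 with its top at v≈211, so the centre is near (318,240). The next hole is at (375,219). I'll measure the cap's angle.

```bash
cat > m.py <<'E'
from workcell import ctrl
import numpy as np
from scipy.spatial.transform import Rotation as R
def cam():
    o=ctrl.get_obs();r=ctrl.get_image("wrist")
    W=np.eye(4);W[:3,:3]=R.from_rotvec(o["orientation"]).as_matrix();W[:3,3]=o["ee_pos"];T=W@r["tool_from_camera"]
    def pl(u,v,z):
        D=T[:3,:3]@np.array([(u-r["cx"])/r["fx"],-(v-r["cy"])/r["fy"],-1]);p=T[:3,3];return (p+D*(z-p[2])/D[2])[:2]
    def pr(X):
        c=np.linalg.inv(T)@np.append(X,1);return np.array([r["cx"]+r["fx"]*c[0]/-c[2],r["cy"]-r["fy"]*c[1]/-c[2]])
    return o,r["image"],pl,pr
A=np.array([554.5,-49.4])
E
python3 - <<'E'
from m import *
o,im,pl,pr=cam()
for p,z in[((318,240),98),((375,219),46),((242,162),46),((503,136),46),((375,62),66)]:
    q=pl(*p,z);v=q-A;print(p,q,np.hypot(*v),np.degrees(np.arctan2(v[1],v[0])))
print("tcp px",pr(o["ee_pos"]))
E
```

```text
(318, 240) [ 630.14607907 -117.881489  ] 102.0394218657398 -42.15416592123201
(375, 219) [653.23684187 -81.4077242 ] 103.79527133704933 -17.961244958342157
(242, 162) [ 574.76070892 -152.59851407] 105.16857721044575 -78.89253398272216
(503, 136) [631.54852034  21.55318955] 104.74172804359216 42.64165239286962
(375, 62) [552.7910011  -47.27845928] 2.7242636160781215 128.853046600602
tcp px [318.74352846 249.13568373]
```

Emit:
servo_tool --pt "0.35 0.42 0 0 0 0 -1" --pt "0.69 0.86 0 0 0 0 -1" --pt "1.0 1.31 0 0 0 0 -1" --pt "1.29 1.78 0 0 0 0 -1" --pt "1.47 2.1 0 0 0 0 -1" --pt "1.63 2.43 0 0 0 0 -1" --pt "1.79 2.76 0 0 0 0 -1" --pt "1.93 3.1 0 0 0 0 -1" --pt "2.0 3.27 0 0 0 0 -1" --pt "2.06 3.44 0 0 0 0 -1" --pt "2.12 3.6 0 0 0 0 -1" --pt "2.12 3.6 0 0 0 0 -1" --pt "2.12 3.6 0 0 0 0 -1"

```text
t: 6.15
ee_pos: [656.7, -83.8, 98.2]
orientation: [0.644, 3.068, 0.0]
ft_force: [-0.5, -0.1, 13.4]
width: -0.4
grasp_force: 6.6
```

```bash
python3 - <<'E'
from m import *
import cv2
o,im,pl,pr=cam();v=o["ee_pos"][:2]-A
print(o["ee_pos"],o["ft_force"],np.hypot(*v),np.degrees(np.arctan2(v[1],v[0])),pr(o["ee_pos"]))
im=im[:,:,::-1].copy()
cv2.imwrite("pics/w3.png",cv2.resize(im[40:290,190:510],None,fx=2.4,fy=2.4,interpolation=cv2.INTER_CUBIC))
for t in(-22,-20,-18,-16):
    a=np.radians(t);print(t,pr([*(A+105*np.array([np.cos(a),np.sin(a)])),98]))
    print("  tower wells",[pr([*(A+46*np.array([np.cos(a+k),np.sin(a+k)])),66]).round() for k in np.radians([-30,30,90])],pr([*A,66]))
E
```

```text
[656.68211732 -83.76029235  98.21891991] [-0.50354077 -0.05036823 13.38969136] 107.80452119143959 -18.58600196551061 [318.74350974 249.13563308]
-22 [307.63945604 245.22196491]
  tower wells [array([268., 129.]), array([342., 126.]), array([381.,  55.])] [302.09643692  57.50926966]
-20 [313.89411034 244.94407231]
  tower wells [array([271., 130.]), array([344., 125.]), array([381.,  52.])] [302.09643692  57.50926966]
-18 [320.13764766 244.46664822]
  tower wells [array([273., 131.]), array([346., 123.]), array([381.,  49.])] [302.09643692  57.50926966]
-16 [326.36639906 243.78970104]
  tower wells [array([275., 132.]), array([349., 122.]), array([381.,  46.])] [302.09643692  57.50926966]
```

View pics/w3.png

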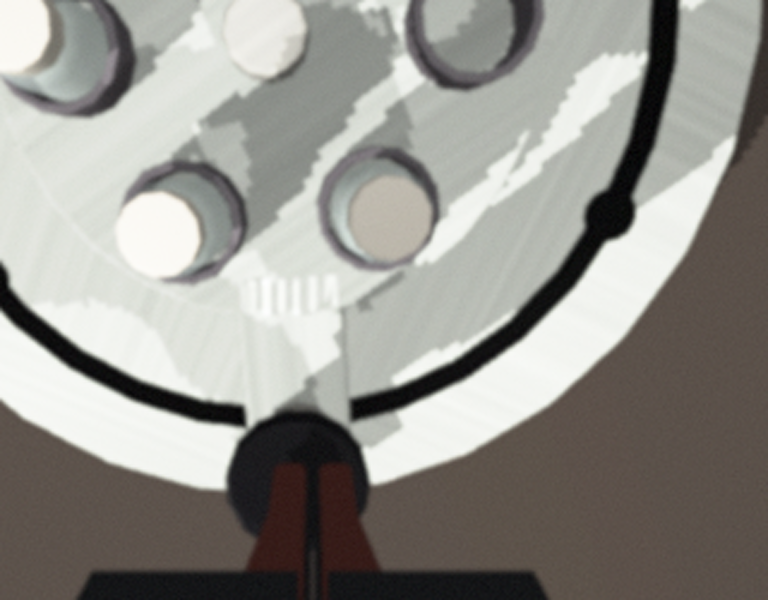

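The cap spans u 227–370 in the crop (about 314 in the full image), which puts it near −19.6° against the hole at −18.1°. It needs about 2.5 mm more, then I'll lift straight up.

Emit:
servo_tool --pt "0.04 0.13 0 0 0 0 -1" --pt "0.08 0.25 0 0 0 0 -1" --pt "0.08 0.25 0 0 0 0 -1" --pt "0.08 0.25 0 0 0 0 -1"

```text
t: 6.53
ee_pos: [657.5, -81.3, 98.3]
orientation: [0.644, 3.068, 0.0]
ft_force: [0.3, 0.1, 12.5]
width: 0.3
grasp_force: 6.5
```

```bash
python3 - <<'E'
from m import *
import cv2
o,im,pl,pr=cam();v=o["ee_pos"][:2]-A
print(o["ee_pos"],o["ft_force"],np.hypot(*v),np.degrees(np.arctan2(v[1],v[0])))
g=im.astype(int).sum(2)
for row in range(222,240,4):
    x=np.where(g[row,270:370]<150)[0]+270;print(row,x.min(),x.max(),(x.min()+x.max())/2)
for t in(-20,-18):
    a=np.radians(t);print(t,pr([*(A+105*np.array([np.cos(a),np.sin(a)])),98]))
E
```

```text
[657.49633942 -81.32684515  98.25671302] [ 0.28713035  0.13883874 12.50066518] 107.83120779366575 -17.22241096456456
222 292 335 313.5
226 289 338 313.5
230 288 339 313.5
234 287 340 313.5
238 286 341 313.5
-20 [309.53135454 245.28558463]
-18 [315.76941246 244.80822552]
```

The cap is now within about 0.5° of the hole, so I'll lift.

Emit:
servo_tool --pt "0 0 0.3 0 0 0 -1" --pt "0 0 0.7 0 0 0 -1" --pt "0 0 1.1 0 0 0 -1" --pt "0 0 1.5 0 0 0 -1" --pt "0 0 2.2 0 0 0 -1" --pt "0 0 4 0 0 0 -1" --pt "0 0 6 0 0 0 -1" --pt "0 0 8 0 0 0 -1" --pt "0 0 8 0 0 0 -1" --pt "0 0 8 0 0 0 -1"

```text
t: 7.42
ee_pos: [654.7, -80.9, 175.6]
orientation: [0.645, 3.073, 0.0]
ft_force: [-0.8, -1.0, -0.4]
width: 0.4
grasp_force: 0.0
```

```bash
python3 - <<'E'
from m import *
import cv2
o,im,pl,pr=cam();print(o["ee_pos"],o["ft_force"])
s=ctrl.get_image("scene")["image"][130:240,220:400]
s=cv2.resize(s,(490,300),interpolation=cv2.INTER_CUBIC)
cv2.imwrite("pics/f4.png",np.vstack([im[:300],cv2.copyMakeBorder(s,0,0,0,150,cv2.BORDER_CONSTANT)])[:,:,::-1])
g=im.astype(int).sum(2);m=np.zeros(g.shape,bool);m[180:240,280:360]=True
v,u=np.where(m&(g<110));print(u.min(),u.max(),v.min(),v.max(),u.mean(),v.mean())
for z in(112,101):
  for t in(-20,-18):
    a=np.radians(t);print(z,t,pr([*(A+105*np.array([np.cos(a),np.sin(a)])),z]),[(pr([*(A+105*np.array([np.cos(a),np.sin(a)])+np.array([.4,.916])*k),z])[0]).round(1) for k in(-18,18)])
E
```

```text
[654.74531333 -80.93843408 175.61289527] [-0.76635598 -1.01849864 -0.40128425]
280 359 180 239 316.9652338811631 209.23830594184577
112 -20 [313.05883922 213.88072432] [np.float64(290.2), np.float64(335.9)]
112 -18 [317.69390009 213.51648746] [np.float64(294.9), np.float64(340.5)]
101 -20 [313.3323068  209.46823364] [np.float64(291.5), np.float64(335.2)]
101 -18 [317.77182709 209.11788675] [np.float64(295.9), np.float64(339.7)]
```

View pics/f4.png

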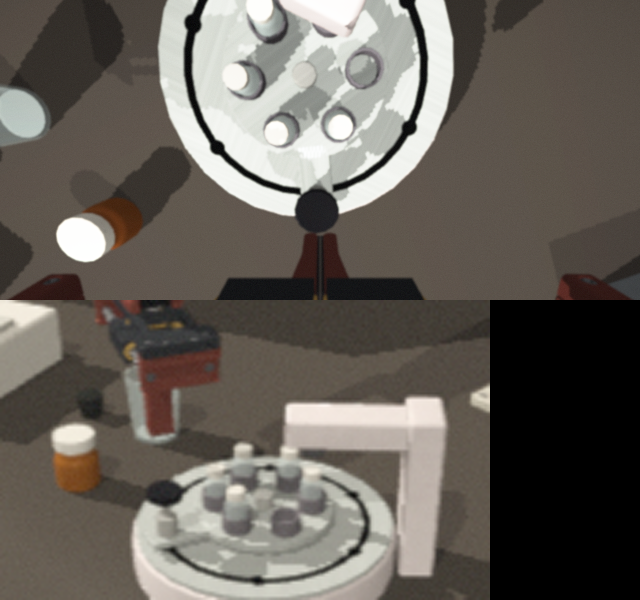

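The cap is at (317,211) in the wrist view and stands clear above its stem guide in the scene view at (164,493). All the vials are upright. I'll check the cap's height numerically.

```bash
python3 - <<'E'
from workcell import ctrl
from h import d
import numpy as np
r=d["scene"];Ti=np.linalg.inv(r["extrinsics"])
def pr(X):
    c=Ti@np.append(X,1);return (r["cx"]+r["fx"]*c[0]/-c[2],r["cy"]-r["fy"]*c[1]/-c[2])
print([(z,pr([654.4,-81.8,z])) for z in(112,110,101,98)],"ref start",pr([576,-152,112]))
im=ctrl.get_image("scene")["image"].astype(int).sum(2)
for n,i,b in(("now",im,(190,212,268,294)),("start",r["image"].astype(int).sum(2),(172,190,276,298))):
    v,u=np.where(i[b[0]:b[1],b[2]:b[3]]<110);print(n,u.mean()+b[2],v.mean()+b[0],(u.min()+b[2],u.max()+b[2],v.min()+b[0],v.max()+b[0]),len(u))
E
```

```text
[(112, (np.float64(280.01817679284136), np.float64(198.9436747684604))), (110, (np.float64(280.0649231058556), np.float64(199.60517418440426))), (101, (np.float64(280.2739943720505), np.float64(202.56370741538757))), (98, (np.float64(280.343220381259), np.float64(203.5433133288137)))] ref start (np.float64(285.46627661935787), np.float64(179.51866750733726))
now 280.875 202.8125 (np.int64(275), np.int64(285), np.int64(202), np.int64(204)) 16
start 286.2631578947368 183.31578947368422 (np.int64(282), np.int64(291), np.int64(182), np.int64(184)) 19
```

The cap's offset from its predicted full-height position matches the start (3.9 px now, 3.8 px then), so the plunger is fully up. The tool is clear by 64 mm, so I'm handing in.

```bash
python3 -c "
from workcell import ctrl
print(ctrl.close_job())"
```

```text
the job is handed in; nothing more can be done
None
```

I pressed the plunger in, turned the turntable 60° anticlockwise to the next hole and let the plunger spring up there, then lifted clear and handed the job in; the last camera images showed the plunger fully up and the vials upright, but handing in returned no verdict.

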